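Take the orange lantern off its charging dock

ROBOT

A 7-joint arm with a two-finger parallel gripper is mounted at the origin on the work surface. World frame = base frame: x ahead of the robot, y to its left, z up, the work surface at z = 0. Lengths are in m, angles in rad, forces in N, time in s.
With the tool pointing down it reaches from about 0.4 to 0.9 m from the base axis. Payload 5.5 kg.
Tool frame: the origin (TCP) lies where the fingers leave the gripper's body, on its centre line; the fingertips stand 66 mm ahead of it and the grasp point (between the pads) lies 47 mm ahead of it; z points along the fingers, x is the direction in which the jaws open and shut, and the axes are right-handed (so a half turn about z gives the same grasp; the last joint's range is limited). The gripper opens to 92 mm and grips with 3 to 60 N. Pads are 19 mm wide; open, the fingers measure 130 mm over their backs; the gripper's body (75 mm by 190 mm) begins 47 mm behind the grasp point.
Start: joints at [1.406, 0.501, -0.427, 1.55, 0.221, 1.138, -0.21], TCP at [0.27, -0.591, 0.292] pointing down, gripper open.
Joint ranges: [-2.88, 2.88], [-0.31, 2.03], [-1.54, 1.56], [0.2, 2.42], [-1.41, 4.55], [0.19, 2.02], [-2.57, 2.57]. Speed limits (rad/s): [2.57, 2.57, 3.14, 3.14, 3.14, 3.14, 3.14].

INTERFACE

Orientations are given as a unit quaternion [x, y, z, w].
In Python, from cell import get_obs, get_image, get_calibration, hand_in gives the robot as it stands. The module is installed in compiled form; this text tells all that it offers.
- The arm moves only by the tool send_rows, never from a script. Its argument "targets" is a list that holds one entry, the list of rows, each a list of 7 numbers: the closure in counts, from 0 (fully open) to 255 (shut), then the shift along the tool's x, y, z in m, then the turn, a rotation vector about the tool's x, y, z in rad. A call has 1 to 12 rows; each row shifts and turns the commanded pose from where the row before left it, along the tool's axes as they then stand; what a row does not reach is not made up. A row lasts 1/8 s, in which the tool goes at most 62.5 mm and 10.7 degrees, less where a joint would pass 70% of its speed; a pose out of reach is approached as far as the arm can. A call is refused whole if a number of a shift passes 0.0625 or a number of a turn 0.188, either way. A call with a gripper value outside its range is refused whole. The fingers move at their own pace and stop on an object; "squeeze" is the grip in N (left out, the last holds). Time passes only in rows, so rows that do not move let the fingers close. It gives the time, the measured TCP pose, the force and the opening at its end, in the units of the state.
- get_obs(): the state, without advancing time (a new reading comes with each control period).
- get_image(name): name is "scene" or "top" or "wrist"; returns the picture (480x640x3 uint8, red, green, blue); there is no depth.
- get_calibration(name): a dict with "fx", "fy", "cx", "cy" (pixels), "rvec" (rotation vector, rad) and "tvec" (3), from world to camera coordinates, as OpenCV has them; the wrist camera has in their place "hand_eye" (4x4, takes a point from camera to tool coordinates, whose origin is the TCP and whose axes are the tool frame's). Camera axes: x right, y down, z forward; pixel columns grow to the right and rows downward; lengths in m; the calibration is good to about 2 mm. The wrist camera is an equidistant fisheye: a pixel r from the principal point sees the ray r / f radians off the axis. A picture is of the moment at which its call begins: read the wrist's pose just before it. get_calibration takes no time and is no camera call.
- hand_in(): hands the job in, once; it reports no verdict.
The state is a dict: "time_s": time; "qpos": joint angles; "qd": joint speeds; "joint_efforts": joint torques, N m; "ee_pos": TCP position; "orientation": TCP orientation; "ft_force": force on the tool from outside, world axes, zero at the start; "moment": the same for the moment, N m; "grip_width": finger opening in m.
Only numpy, scipy, OpenCV 4.12 (cv2) and the standard library are available. Lean on these libraries where they do the work, as an engineer would, in place of code of your own. Each camera call takes 0.05 s, during which the arm holds its last target. There are 200 camera calls.

TASK

The orange lantern has finished charging: lift it by its handle up out of the black charging dock and set it down gently, upright, on the round cork coaster beside, with its whole foot on the cork, then let go. Leave the blue lantern standing where it is, and do not drop the orange one.

Things in the scene. Friction and masses are not known exactly. Their poses are not given: they have to be found in the camera images.
- lantern_center (a point): orange lantern in the dock, 132 mm tall, about 0.3 kg: orange foot 68 mm across, white column, orange cap 76 mm across (top 86 mm up), fixed black loop handle above. This point: on its axis, 66 mm above its underside; z up. The handle's top bar runs along x, 80 mm long, 14 mm wide, 12 mm high, its centre 60 mm above this point; the gap under it is 64 mm long, 34 mm high
- dock_seat (a point): black round charging dock fixed to the tray, 108 mm across, 30 mm high: this point is the centre of its recessed floor, 22 mm above the tray. Its rim stands 8 mm above that floor, with about 6 mm of play all round the lantern's foot; nothing clips the lantern in
- coaster_top (a point): round light-brown cork coaster stuck to the tray, 110 mm across, 6 mm thick, empty: this point is the centre of its upper face
- blue_lantern_center (a point): a blue lantern of the same shape and size, standing on the tray itself, to be left alone; this point is on its axis, 66 mm above its underside. It is the tallest bystander (132 mm); the others, not listed, are a glass tumbler 95 mm tall, a white dish, a grey remote and a keyring
Not all that is in view belongs to the job. Leave any green or pink look-alike of the part that bears lantern_center alone.

How it is judged:
On the way:
1. the orange lantern is lifted upright, clear of the dock (z of lantern_center in the frame of dock_seat above 0.086 m and angle between lantern_center's own z axis and vertical below 0.4 rad), for 0.1 s.
At the end, for the whole second after the job is handed in: the orange lantern stands upright (within about 6 degrees), released and at rest, with its whole foot on the cork coaster: its axis within 22 mm of the coaster's centre (horizontal distance between lantern_center and coaster_top below 0.022 m and z of lantern_center in the frame of coaster_top between 0.06 and 0.071 m and angle between lantern_center's own z axis and vertical below 0.1 rad and contact force between the fingers and lantern below 0.1 N and linear speed of lantern below 0.02 m/s); the robot touches nothing.
It fails at once if the blue lantern is shifted by more than 20 mm or knocked over (distance of blue_lantern_center from where it was at the start of the episode above 0.02 m).
It fails at once if the orange lantern is dropped (touched by nothing while its underside is more than 30 mm above the coaster) (z of lantern_center in the frame of coaster_top above 0.096 m and contact force between anything else and lantern below 0.02 N).
It also fails if it takes over 40 s, if anything falls off the work surface, if the arm or the gripper's body presses on something with over 40 N, if the wrist force passes 120 N, or if a joint passes its speed limit or range.

## Working session

There is one attempt and no reset: what is moved stays moved. The work goes in short steps, Python scripts to look and compute and a tool call to move; the robot and the scene stay as the last step left them, time stands still between calls to the robot, and variables do not carry over. Pictures are saved under pics/ and viewed, about 8 in all and at most 12, crops included, and the job is handed in when it is done.

Besides the shell and the picture viewer there is one more tool, called after "Request:" by a JSON object that holds its "op" and its "data". send_rows: Moves the arm, as the interface text tells. Its arguments: {"type":"object","properties":{"targets":{"type":"array","items":{"type":"array","items":{"type":"array","items":{"type":"number"}}}},"squeeze":{"type":"number"}},"required":["targets"]}

```bash
mkdir -p pics; python3 - <<'E'
from cell import *
import cv2
o=get_obs();print({k:(o[k]) for k in("time_s","ee_pos","orientation","grip_width","ft_force")})
for n in("scene","top"):
    c=get_calibration(n);print(n,c)
    cv2.imwrite(f"pics/{n}0.png",get_image(n)[:,:,::-1])
print(get_calibration("wrist"))
E
```

```text
{'time_s': 0.0, 'ee_pos': array([ 0.26936283, -0.59093126,  0.2911875 ]), 'orientation': array([ 8.41090878e-01, -5.40892984e-01, -7.80356563e-04, -5.52027625e-04]), 'grip_width': 0.0917811969927098, 'ft_force': array([ 0.11008662, -0.10590963,  0.36874807])}
scene {'fx': 571.2301086743003, 'fy': 571.2301086743003, 'cx': 334.8330172225699, 'cy': 249.67846983590036, 'rvec': array([ 2.40386565,  1.07743741, -0.29380627]), 'tvec': array([-0.41740306, -0.38228032,  1.18812519])}
top {'fx': 453.1960792468416, 'fy': 453.1960792468416, 'cx': 314.1631720180358, 'cy': 236.5209131242893, 'rvec': array([ 2.12296316, -2.14052809,  0.1555112 ]), 'tvec': array([-0.0065241 ,  0.62132669,  0.75049429])}
{'fx': 371.64829954431775, 'fy': 371.64829954431775, 'cx': 324.66898034720055, 'cy': 243.96290567504877, 'hand_eye': array([[ 9.99999930e-01, -2.36481020e-04,  2.91406508e-04,
         4.40366085e-04],
       [ 1.55425466e-04,  9.67735170e-01,  2.51969475e-01,
        -6.81046594e-02],
       [-3.41590325e-04, -2.51969412e-01,  9.67735139e-01,
        -9.24240204e-02],
       [ 0.00000000e+00,  0.00000000e+00,  0.00000000e+00,
         1.00000000e+00]])}
```

View pics/scene0.png

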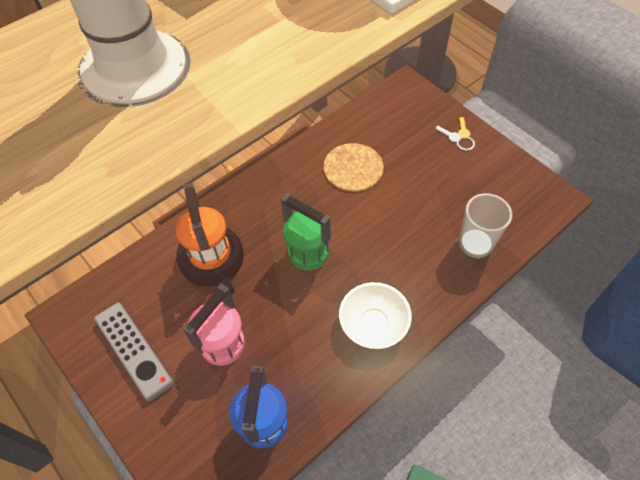

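View pics/top0.png

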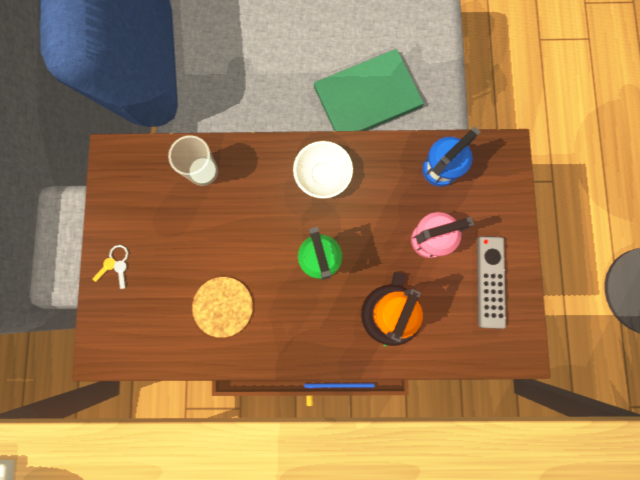

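The scene view shows the orange lantern in its dock at about (205,235) and the coaster at (353,167). The top view shows the lantern at (398,315), the coaster at (222,307), the blue lantern at (447,162), and green and pink look-alikes nearby. I'll triangulate next.

```bash
cat > h.py <<'E'
import cv2, numpy as np
from scipy.spatial.transform import Rotation as R
from cell import *
def ray(n,p):
    c=get_calibration(n);Rm=R.from_rotvec(c["rvec"]).as_matrix()
    d=Rm.T@np.array([(p[0]-c["cx"])/c["fx"],(p[1]-c["cy"])/c["fy"],1.]);return -Rm.T@c["tvec"],d/np.linalg.norm(d)
def plane(n,p,z):
    o,d=ray(n,p);return o+d*(z-o[2])/d[2]
def tri(p,q,a="scene",b="top"):
    o1,d1=ray(a,p);o2,d2=ray(b,q)
    s=np.linalg.lstsq(np.c_[d1,-d2],o2-o1,rcond=None)[0]
    x,y=o1+s[0]*d1,o2+s[1]*d2;return (x+y)/2,np.linalg.norm(x-y)
def blob(im,lo,hi,roi):
    h=cv2.cvtColor(im,cv2.COLOR_BGR2HSV);m=cv2.inRange(h,np.array(lo),np.array(hi))
    k=np.zeros_like(m);x,y,w,g=roi;k[y:y+g,x:x+w]=m[y:y+g,x:x+w]
    k=cv2.morphologyEx(k,cv2.MORPH_CLOSE,np.ones((9,9)))
    c=max(cv2.findContours(k,0,1)[0],key=cv2.contourArea);return c
E
python3 - <<'E'
from h import *
s=cv2.imread("pics/scene0.png");t=cv2.imread("pics/top0.png")
for n in("scene","top"):print(n,"cam",ray(n,(320,240)))
a=cv2.fitEllipse(blob(s,(8,60,90),(28,255,255),(315,135,80,65)));b=cv2.fitEllipse(blob(t,(8,60,120),(28,255,255),(185,270,75,75)))
print("coaster",a,b,tri(a[0],b[0]))
z=tri(a[0],b[0])[0][2]
print(plane("top",b[0],z),plane("scene",a[0],z))
for nm,p,q in (("dish",(375,317),(323,170)),):print(nm,tri(p,q))
A=cv2.resize(s[175:295,160:260],None,fx=4,fy=4,interpolation=2);B=cv2.resize(t[265:355,350:440],None,fx=4.4,fy=4.4,interpolation=2)
o=np.zeros((480,800,3),np.uint8);o[:480,:400]=A;o[:396,400:796]=B;cv2.imwrite("pics/c1.png",o)
E
```

```text
scene cam (array([ 0.97566279, -0.31416564,  0.82546175]), array([-0.40879435,  0.33294712, -0.84972548]))
top cam (array([ 0.49399069, -0.02234381,  0.83952668]), array([ 1.51361877e-01,  5.67119612e-04, -9.88478255e-01]))
coaster ((354.5, 167.0), (74.79471588134766, 94.80087280273438), 90.0) ((222.0, 307.0), (87.5654067993164, 87.5654067993164), 0.0) (array([ 0.50028577,  0.160298  , -0.00121552]), np.float64(0.001935890511113633))
[ 0.49978494  0.1594498  -0.00121552] [ 0.50068281  0.16121025 -0.00121552]
dish (array([ 0.7506222 , -0.02862073,  0.0252408 ]), np.float64(0.00011523138926089094))
```

View pics/c1.png

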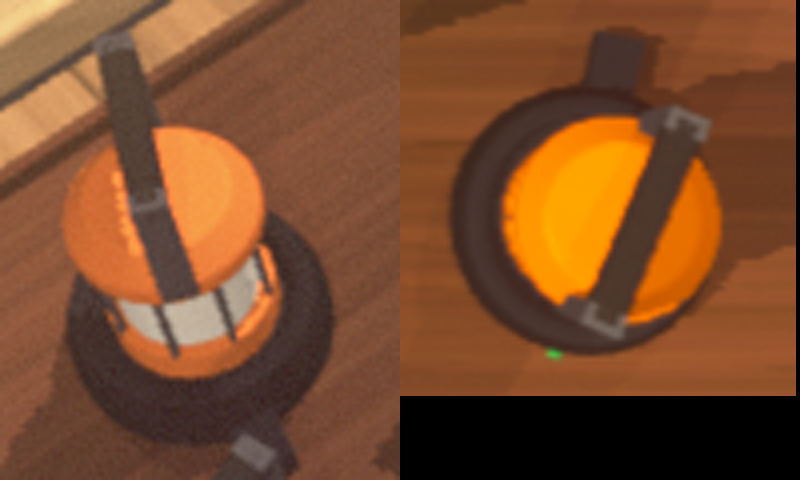

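In the crops, the handle bar's ends are at scene (189,185) and (197,225), and at top (397,338) and (415,293). The scene-lower end matches the top-upper end. The coaster mask filled its window, so I'll tighten it.

```bash
python3 - <<'E'
from h import *
s=cv2.imread("pics/scene0.png");t=cv2.imread("pics/top0.png")
def sc(p):return (160+p[0]/4,175+p[1]/4)
def tp(p):return (350+(p[0]-400)/4.4,265+p[1]/4.4)
e1=tri(sc((148,200)),tp((687,122)));e2=tri(sc((115,42)),tp((605,321)))
print("ends",e1,e2)
d=e1[0]-e2[0];m=(e1[0]+e2[0])/2;print("mid",m,"len",np.linalg.norm(d),"yaw",np.arctan2(d[1],d[0]))
def coast(im,x,y,w,g):
    L=cv2.cvtColor(im,cv2.COLOR_BGR2GRAY);r=cv2.GaussianBlur(L,(5,5),0)[y:y+g,x:x+w]
    _,b=cv2.threshold(r,0,255,cv2.THRESH_OTSU);b=cv2.morphologyEx(cv2.morphologyEx(b,2,np.ones((5,5))),3,np.ones((7,7)))
    c=max(cv2.findContours(b,0,1,offset=(x,y))[0],key=cv2.contourArea);return cv2.fitEllipse(c)
a=coast(s,310,128,90,75);b=coast(t,178,262,90,90);c=tri(a[0],b[0]);print("coaster",a,b,c)
print("diam top mm",b[1][1]/453.2*np.linalg.norm(c[0]-ray("top",b[0])[0]))
# dock rim circle from top (crop dark ring) 
for z in(0,.006,.03):print(z,plane("top",b[0],z),plane("top",tp((585,220)),z))
c=blob(t,(100,120,60),(125,255,255),(415,130,65,62));print("blue",cv2.minEnclosingCircle(c),plane("top",cv2.minEnclosingCircle(c)[0],.086))
o=get_obs();print(R.from_quat(o["orientation"]).as_matrix().round(3))
E
```

```text
ends (array([ 0.51798513, -0.16378386,  0.15262604]), np.float64(0.00068408242892535)) (array([ 0.45200289, -0.13324612,  0.15230135]), np.float64(0.001415939565876806))
mid [ 0.48499401 -0.14851499  0.15246369] len 0.07270704730715681 yaw -0.4334617666996677
coaster ((353.020263671875, 166.21388244628906), (46.30074691772461, 58.69276428222656), 92.62725067138672) ((221.79273986816406, 306.69622802734375), (58.19861602783203, 60.240333557128906), 37.61204147338867) (array([0.50006189, 0.15853916, 0.00286173]), np.float64(0.0009632378267968364))
diam top mm 0.11378354399859274
0 [0.5003306 0.1595827 0.       ] [ 0.48315877 -0.15178798  0.        ]
0.006 [0.50028529 0.15828249 0.006     ] [ 0.48323619 -0.15086286  0.006     ]
0.03 [0.50010405 0.15308166 0.03      ] [ 0.48354585 -0.14716237  0.03      ]
blue ((446.9666748046875, 161.96665954589844), 26.40719985961914) [ 0.74329992 -0.24181035  0.086     ]
[[ 0.415 -0.91  -0.001]
 [-0.91  -0.415  0.002]
 [-0.002 -0.    -1.   ]]
```

The measurements agree with the given sizes. The bar centre is about (0.485, -0.148, 0.148), its yaw is -0.43, the coaster is at (0.500, 0.158), and the tray is at z≈0. I'll fly over at the current height first, then turn.

Request:
{"op": "send_rows", "data": {"targets": [[[0,-0.0348,-0.0422,0,0,0,0],[0,-0.0348,-0.0422,0,0,0,0],[0,-0.0348,-0.0422,0,0,0,0],[0,-0.0348,-0.0422,0,0,0,0],[0,-0.0348,-0.0422,0,0,0,0],[0,-0.0348,-0.0422,0,0,0,0],[0,-0.0348,-0.0422,0,0,0,0],[0,-0.0348,-0.0422,0,0,0,0],[0,-0.0348,-0.0422,0,0,0,0],[0,0,0,0,0,0,0]]]}}

```text
time_s: 1.35
ee_pos: [0.487, -0.1435, 0.2925]
orientation: [0.844, -0.537, -0.0, -0.001]
ft_force: [0.2, 0.5, -0.4]
grip_width: 0.0923
```

Request:
{"op": "send_rows", "data": {"targets": [[[0,0,0,0,0,0,-0.175],[0,0,0,0,0,0,-0.175],[0,0,0,0,0,0,-0.175],[0,0,0,0,0,0,-0.175],[0,0,0,0,0,0,-0.175],[0,0,0,0,0,0,-0.175],[0,0,0,0,0,0,-0.175],[0,0,0,0,0,0,-0.175],[0,0,0,0,0,0,-0.175],[0,0,0,0,0,0,-0.175],[0,0,0,0,0,0,-0.175],[0,0,0,0,0,0,-0.175]]]}}

```text
time_s: 2.85
ee_pos: [0.4846, -0.15, 0.2918]
orientation: [0.887, 0.462, -0.001, -0.0]
ft_force: [-0.5, -0.4, -0.3]
grip_width: 0.092
```

Request:
{"op": "send_rows", "data": {"targets": [[[0,0,0,0,0,0,-0.175],[0,0,0,0,0,0,0]]]}}

```text
time_s: 3.1
ee_pos: [0.4847, -0.1499, 0.2917]
orientation: [0.845, 0.535, -0.0, -0.0]
ft_force: [-0.2, 0.3, -0.6]
grip_width: 0.0918
```

```bash
python3 - <<'E'
from h import *
o=get_obs();im=get_image("wrist");cv2.imwrite("pics/w1.png",im[:,:,::-1])
M=R.from_quat(o["orientation"]).as_matrix();print(o["ee_pos"],M.round(3),"xyaw",np.arctan2(M[1,0],M[0,0]),o["qpos"].round(2))
# expected pixel of handle bar ends & centre
c=get_calibration("wrist");H=c["hand_eye"]
for p in((.485,-.148,.154),(.518,-.1638,.154),(.452,-.1332,.154)):
    q=np.linalg.inv(H)@np.r_[M.T@(np.array(p)-o["ee_pos"]),1];q=q[:3]
    th=np.arctan2(np.hypot(q[0],q[1]),q[2]);u=q[:2]/np.hypot(*q[:2])*th*c["fx"];print(u+[c["cx"],c["cy"]])
E
```

```text
[ 0.48471031 -0.14987765  0.29170456] [[ 0.427  0.904 -0.001]
 [ 0.904 -0.427  0.001]
 [ 0.    -0.001 -1.   ]] xyaw 1.1290716606259723 [ 1.16  0.42 -1.12  1.89  0.43  1.1   0.99]
[327.22788356 253.4916022 ]
[326.85916756 305.54875343]
[326.13748843 197.61444836]
```

View pics/w1.png

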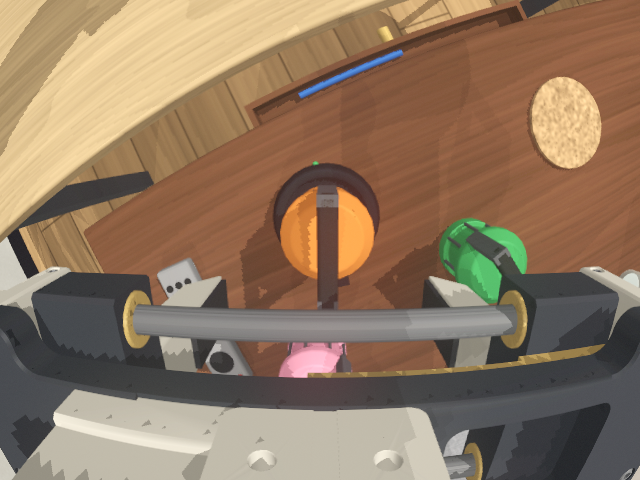

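The wrist view shows the black bar vertical at column 328, with its free end at row 192 against a predicted 197, so it's centred between the jaws. I'll descend 96 mm and close on the bar.

Request:
{"op": "send_rows", "data": {"targets": [[[0,0,0,0.02,0,0,0],[0,0,0,0.02,0,0,0],[0,0,0,0.016,0,0,0],[0,0,0,0.016,0,0,0],[0,0,0,0.012,0,0,0],[0,0,0,0.012,0,0,0],[0,0,0,0,0,0,0]]]}}

```text
time_s: 4.03
ee_pos: [0.4849, -0.1487, 0.1954]
orientation: [0.844, 0.536, -0.0, -0.001]
ft_force: [0.1, 0.4, 0.1]
grip_width: 0.0919
```

Request:
{"op": "send_rows", "data": {"targets": [[[255,0,0,0,0,0,0],[255,0,0,0,0,0,0],[255,0,0,0,0,0,0],[255,0,0,0,0,0,0],[255,0,0,0,0,0,0],[255,0,0,0,0,0,0],[255,0,0,0,0,0,0],[255,0,0,0,0,0,0]]], "squeeze": 30}}

```text
time_s: 5.03
ee_pos: [0.4853, -0.1488, 0.1962]
orientation: [0.844, 0.536, 0.0, -0.0]
ft_force: [-0.7, 0.4, -0.4]
grip_width: 0.0163
```

Request:
{"op": "send_rows", "data": {"targets": [[[255,0,0,0,0,0,0],[255,0,0,-0.006,0,0,0],[255,0,0,-0.01,0,0,0],[255,0,0,-0.012,0,0,0],[255,0,0,-0.015,0,0,0],[255,0,0,-0.015,0,0,0],[255,0,0,-0.015,0,0,0],[255,0,0,-0.015,0,0,0],[255,0,0,-0.015,0,0,0],[255,0,0,-0.012,0,0,0],[255,0,0,-0.005,0,0,0],[255,0,0,0,0,0,0]]]}}

```text
time_s: 6.52
ee_pos: [0.4853, -0.1489, 0.3164]
orientation: [0.844, 0.536, 0.0, 0.0]
ft_force: [-0.1, -0.3, -3.8]
grip_width: 0.0136
```

```bash
python3 - <<'E'
from h import *
s=get_image("scene")[:,:,::-1];t=get_image("top")[:,:,::-1];w=get_image("wrist")[:,:,::-1]
o=np.hstack([cv2.resize(s,(400,300)),cv2.resize(t,(400,300))]);cv2.imwrite("pics/l1.png",np.vstack([o,np.hstack([cv2.resize(w,(400,300)),np.zeros((300,400,3),np.uint8)])]))
E
```

```text
(no output)
```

View pics/l1.png

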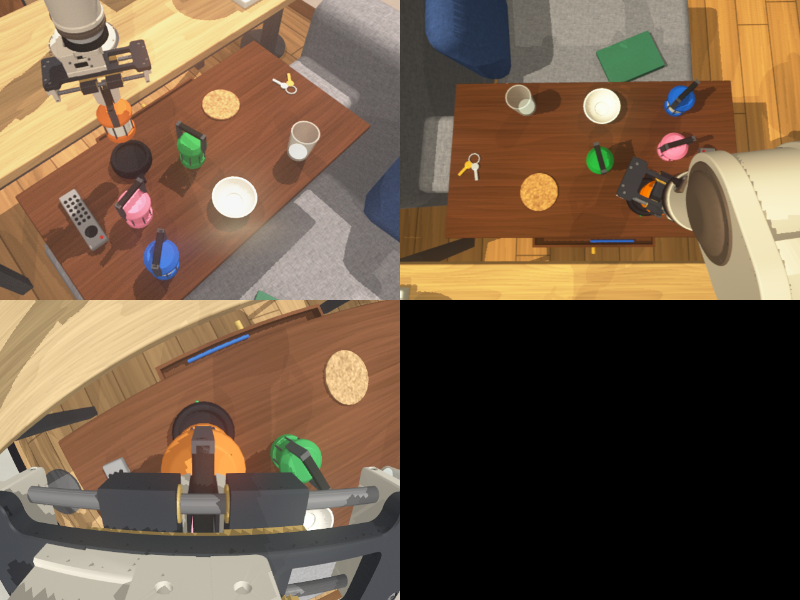

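The orange lantern is lifted upright, clear of the dock, and the other objects haven't moved. Wrist force is -3.8 N, which fits about 0.3 kg. Next I'll carry it over the coaster.

Request:
{"op": "send_rows", "data": {"targets": [[[255,0.0085,-0.0035,0,0,0,0],[255,0.017,-0.0071,0,0,0,0],[255,0.0256,-0.0106,0,0,0,0],[255,0.0312,-0.0129,0,0,0,0],[255,0.0341,-0.0141,0,0,0,0],[255,0.0369,-0.0153,0,0,0,0],[255,0.0341,-0.0141,0,0,0,0],[255,0.0312,-0.0129,0,0,0,0],[255,0.0256,-0.0106,0,0,0,0],[255,0.02,-0.0082,0,0,0,0],[255,0.0142,-0.0059,0,0,0,0],[255,0.0056,-0.0024,0,0,0,0]]]}}

```text
time_s: 8.18
ee_pos: [0.4985, 0.1607, 0.3164]
orientation: [0.843, 0.538, 0.0, -0.0]
ft_force: [-0.4, 0.8, -2.6]
grip_width: 0.0139
```

Request:
{"op": "send_rows", "data": {"targets": [[[255,0,0,0,0,0,0],[255,0,0,0.015,0,0,0],[255,0,0,0.02,0,0,0],[255,0,0,0.02,0,0,0],[255,0,0,0.02,0,0,0],[255,0,0,0.015,0,0,0],[255,0,0,0.01,0,0,0],[255,0,0,0,0,0,0],[255,0,0,0,0,0,0]]]}}

```text
time_s: 9.3
ee_pos: [0.4999, 0.1585, 0.2168]
orientation: [0.844, 0.536, 0.001, 0.0]
ft_force: [0.4, -0.4, -2.4]
grip_width: 0.0135
```

```bash
python3 - <<'E'
from h import *
print(get_obs()["qpos"].round(2))
s=get_image("scene")[:,:,::-1];t=get_image("top")[:,:,::-1]
o=np.hstack([cv2.resize(s[60:240,240:480],(400,300)),cv2.resize(t[210:390,110:350],(400,300))]);cv2.imwrite("pics/l2.png",o)
E
```

```text
[ 0.44  0.55 -1.03  1.92  0.56  0.99  0.29]
```

View pics/l2.png

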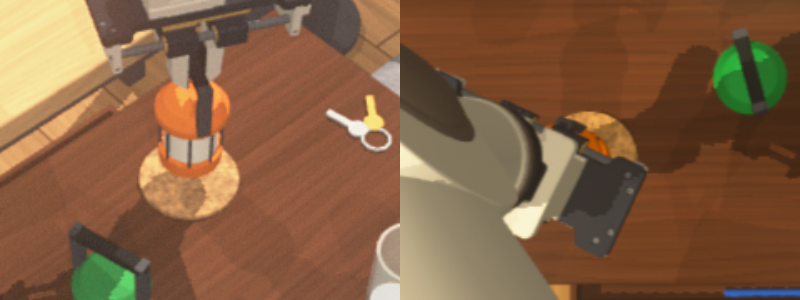

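The lantern hangs upright over the coaster, with its foot about 37 mm above the cork by arithmetic. I'll lower it and finish slowly until the force changes.

Request:
{"op": "send_rows", "data": {"targets": [[[255,0,0,0.01,0,0,0],[255,0,0,0.01,0,0,0],[255,0,0,0.008,0,0,0],[255,0,0,0.004,0,0,0],[255,0,0,0.002,0,0,0],[255,0,0,0,0,0,0],[255,0,0,0,0,0,0]]]}}

```text
time_s: 10.28
ee_pos: [0.4997, 0.1583, 0.1825]
orientation: [0.844, 0.536, 0.0, 0.0]
ft_force: [0.7, -0.0, -2.5]
grip_width: 0.0137
```

Request:
{"op": "send_rows", "data": {"targets": [[[255,0,0,0.001,0,0,0],[255,0,0,0.001,0,0,0],[255,0,0,0,0,0,0],[255,0,0,0,0,0,0]]]}}

```text
time_s: 10.78
ee_pos: [0.4995, 0.1582, 0.1802]
orientation: [0.844, 0.536, 0.0, -0.0]
ft_force: [-1.1, -0.4, -3.5]
grip_width: 0.0137
```

```bash
python3 - <<'E'
from h import *
print(get_obs()["ee_pos"],get_obs()["ft_force"])
s=get_image("scene")[:,:,::-1]
cv2.imwrite("pics/l3.png",cv2.resize(s[80:230,260:460],(800,600),interpolation=2))
def proj(p):
    c=get_calibration("scene");K=np.array([[c["fx"],0,c["cx"]],[0,c["fy"],c["cy"]],[0,0,1]])
    return cv2.projectPoints(np.array([p]),c["rvec"],c["tvec"],K,None)[0].ravel()
for p in((.5,.1585,.006),(.5,.1585,.092)):print((proj(p)-[260,80])*4)
E
```

```text
[0.49950291 0.1582119  0.18023216] [-1.11011631 -0.36827512 -3.46085375]
[373.14960452 340.18318678]
[379.25232539 211.01369359]
```

View pics/l3.png

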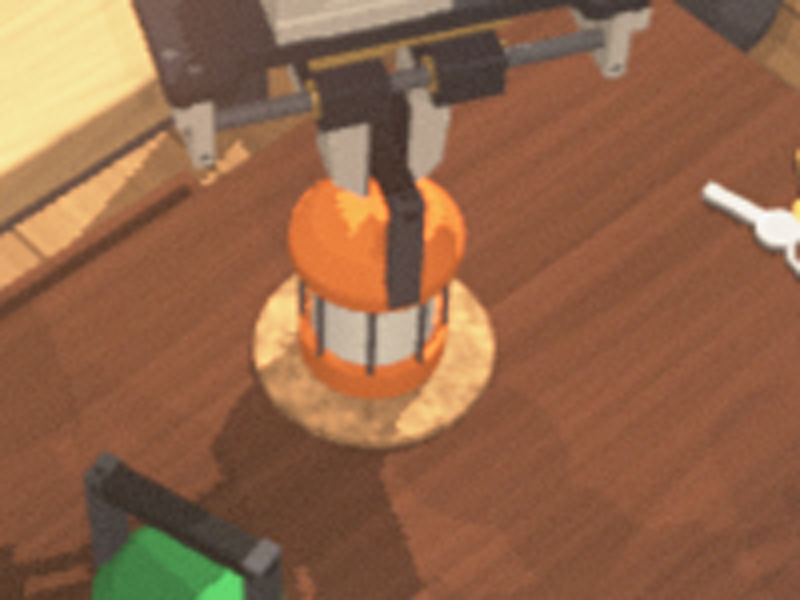

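The foot is centred on the cork: its front edge is at row 397, as predicted for a lantern resting there. I'll step down until the load comes off.

Request:
{"op": "send_rows", "data": {"targets": [[[255,0,0,0.001,0,0,0],[255,0,0,0,0,0,0],[255,0,0,0,0,0,0]]]}}

```text
time_s: 11.2
ee_pos: [0.4998, 0.1585, 0.1801]
orientation: [0.844, 0.536, 0.0, 0.0]
ft_force: [-2.3, -1.0, 5.8]
grip_width: 0.0137
```

The force is now +5.8 N, so it's resting on the cork. I'll open, wait, then rise straight up.

Request:
{"op": "send_rows", "data": {"targets": [[[255,0,0,-0.0005,0,0,0],[200,0,0,0,0,0,0],[150,0,0,0,0,0,0],[80,0,0,0,0,0,0],[0,0,0,0,0,0,0],[0,0,0,0,0,0,0],[0,0,0,0,0,0,0],[0,0,0,0,0,0,0],[0,0,0,0,0,0,0]]]}}

```text
time_s: 12.32
ee_pos: [0.4995, 0.1582, 0.1797]
orientation: [0.844, 0.536, 0.0, 0.0]
ft_force: [0.3, -0.1, 0.6]
grip_width: 0.0853
```

Request:
{"op": "send_rows", "data": {"targets": [[[0,0,0,-0.01,0,0,0],[0,0,0,-0.02,0,0,0],[0,0,0,-0.03,0,0,0],[0,0,0,-0.03,0,0,0],[0,0,0,-0.03,0,0,0],[0,0,0,0,0,0,0],[0,0,0,0,0,0,0]]]}}

```text
time_s: 13.2
ee_pos: [0.4994, 0.1579, 0.3]
orientation: [0.844, 0.536, 0.0, 0.0]
ft_force: [-0.5, -0.5, -0.3]
grip_width: 0.0916
```

```bash
python3 - <<'E'
from h import *
s=get_image("scene")[:,:,::-1]
cv2.imwrite("pics/f.png",s)
E
```

```text
(no output)
```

View pics/f.png

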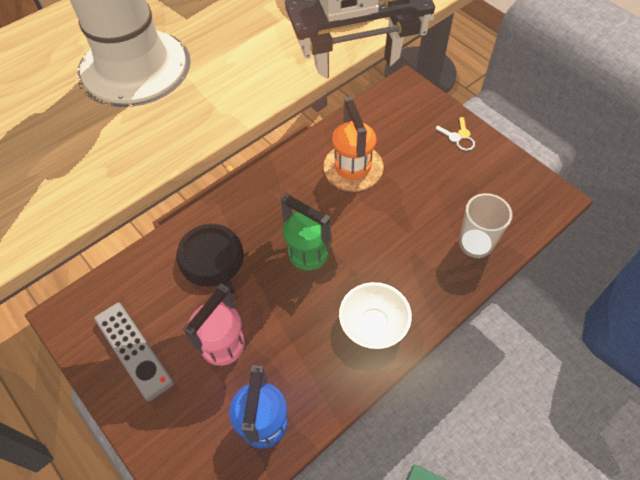

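The orange lantern stands upright, centred on the coaster at (354,150). The gripper is well clear, and the blue lantern is still at (259,412), where it started.

```bash
python3 -c "from cell import *;print(hand_in())"
```

```text
the job is handed in; nothing more can be done
None
```

The orange lantern now stands upright on the cork coaster, released. I lifted it by its handle bar straight out of the dock, carried it over, lowered it until it touched, and backed the gripper away. I handed the job in at about 13.3 s; no verdict was reported.

**Last checks:**
- **Position:** in the scene camera, the front edge of the foot sat where a centred, resting lantern should, within a few mm. This was read before release. The final picture still shows it upright and centred on the cork.
- **Release:** the gripper was fully open (92 mm), about 120 mm above the release height, and the wrist force was near zero.
- **Blue lantern:** it and the other objects look unmoved in the final picture; I judged this by eye.

**Disagreements:**
- My first coaster mask filled its search window, so I redid it with a tighter one.
- The handle bar measured 73 mm against the given 80 mm.
- The coaster measured 114 mm against the given 110 mm.
- The lifted weight read between 2.4 and 3.8 N.

None of these affected the placement.

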